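# Feel out the release notch of the clay tub

## Task

Open the round clay tub with the fingertips alone: put a fingertip on the wooden rim right above the tub's side handle, feel your way along the rim from there to the finger notch hidden somewhere in it, and press the wooden tongue in the notch all the way down so that the lid pops up and stays up. Do not touch the lid or its knob, leave the other things where they stand, and finish clear of everything.

Things in the scene. Friction and masses are not known exactly. Their poses are not given: they have to be found in the camera images.
- tub: Round grey clay tub, fixed to the table, 200 mm wide; origin at the centre of its underside, z up. A flat wooden collar forms its rim. A steel bar handle sticks out on the tub's -y side to 141 mm from the axis, 62 mm above the table. Tub and collar do not yield.
- rim_center (a point): Centre of the wooden rim, level with its flat top, 120 mm above the table, on the tub's axis. The rim is 41 mm wide: inner radius 66 mm, outer 107 mm. One notch is cut across it, between 60 and 300 degrees round from the handle; where is not reported: it must be felt (the fingertip loses contact over it) or seen. Its floor is of the same wood, a thin gap at each end.
- handle_rim (a point): Point on the top face of the wooden rim, right above the side handle, 88 mm from the tub's axis, 120 mm above the table: put the fingertip here first (within about 30 mm).
- tongue (a joint): Travel (m) of the tongue, the notch's floor. The notch: 8 mm deep, open to the outside, upright end walls, 58 mm long along the rim at 90 mm radius (43 at the inner edge). Tongue top 112 mm above the table at 0 as found, 104 mm at 0.008, fully down. Moves straight down from about 6 N (more if pushed fast), stays where left and, by a rocker, lifts the lid 1.5 times as far.
- lid: Round flat wooden lid of 62 mm radius, 8 mm thick, inside the collar, with a round knob (26 mm wide) in the middle whose top is 27 mm above the lid's underside. Origin at the centre of its underside: 102 mm above the table when shut (lid face 10 mm below the rim), 114 mm when fully up (face 2 mm above the rim). It moves straight up; which way it is turned means nothing. Not to be touched.
- jar: Bystander: grey glaze jar with white cap, 72 mm wide, 125 mm tall, standing; origin at the centre of its underside.
- cup: Bystander: open terracotta cup, 72 mm wide, 70 mm tall; origin at the centre of its underside.
- ring: Bystander: white plaster ring, 84 mm wide, 26 mm tall, lying flat; origin at the centre of its underside.
- brush: Bystander: brush lying flat on the table, along its x axis.

How it is judged:
By the outcome, as a careful person would: the job done as asked, in the order asked, and still so for the second after the job is handed in, with the robot touching nothing.
It also fails if it takes over 67 s, if anything falls off the work surface, if the arm or the gripper's body presses on something with over 40 N, if the wrist force passes 120 N, or if a joint passes its speed limit or range.

## Robot

A 6-joint arm with a two-finger parallel gripper is mounted at the origin on the work surface. World frame = base frame: x ahead of the robot, y to its left, z up, the work surface at z = 0. Lengths are in mm, angles in rad, forces in N, time in s.
With the tool pointing down it reaches from about 300 to 775 mm from the base axis. Payload 14.6 kg.
Tool frame: the origin (TCP) lies at the very end of the fingers, on their centre line; the grasp point (between the pads) lies 19 mm behind it; z points along the fingers, y is the line along which they close (so a half turn about z gives the same grasp; the last joint's range is limited). The gripper opens to 94 mm and grips with 3 to 60 N. Pads are 16 mm wide; open, the fingers measure 119 mm over their backs; the gripper's body (75 mm by 177 mm) begins 78 mm behind the grasp point.
Start: joints at [-1.344, 0.3, 1.521, -0, 1.321, -0.067], TCP at [159.268, -526.425, 205.446] pointing down, gripper open.
Joint ranges: [-3.03, 3.03], [-0.79, 2.21], [0.23, 2.52], [-1.04, 4.18], [0, 3.07], [-2.55, 2.55]. Speed limits (rad/s): [2.22, 2.22, 2.57, 3.14, 3.14, 3.14].

## Interface

Orientations are given as [roll, pitch, yaw] about the fixed x, y, z axes, in that order (R = Rz(yaw) Ry(pitch) Rx(roll)).
In Python, from cell import manip gives the robot as it stands.
- The arm moves only by the tool servo_tool, never from a script. Its argument "motion" is a list that holds one entry, the list of rows, each a list of 7 numbers: the shift along the world's x, y, z as a fraction of full scale, then the turn, a rotation vector about the world's x, y, z as a fraction of full scale, then the closure, from 0 (fully open) to 1 (shut). In form: [[[x, y, z, rx, ry, rz, gripper], ...]]. A call has 1 to 10 rows; each row is the pose to reach, as a shift and turn from the pose commanded when the call began, turning the shorter way round; what a row does not reach only later rows make up. Full scale, the value 1, is 0.5 m for a shift and pi rad for a turn. A row lasts 1/10 s, in which the tool goes at most 50 mm and 8.59 degrees, less where a joint would pass 70% of its speed; a pose out of reach is approached as far as the arm can. A call with a number of a shift or a turn outside -1 to 1 is refused whole. A call with a gripper value outside its range is refused whole. The fingers move at their own pace and stop on an object; "newtons" is the grip in N (left out, the last holds). Time passes only in rows, so rows that repeat a pose let the fingers close. It gives the time, the measured TCP pose, the force, the opening and the grip force at its end, in the units of the state.
- manip.read_state(): the state, without advancing time (a new reading comes with each control period).
- manip.camera(name): name is "side" or "top" or "wrist"; returns a dict with "frame" (384x512x3 uint8, red, green, blue), "range_z" (384x512 float32, mm along the optical axis (not along the pixel's ray), 0 where there is no reading), "vfov" (degrees; the focal length in pixels is half the picture's height over the tangent of half this angle, whatever the lens; pixels are square), "cx", "cy" (the principal point, pixels), "k1" (the pictures are not rectified: a ray, as slopes to the right and down, at radius r is drawn at 1 + k1 r^2 times it, then the intrinsics apply), "cam_to_world" (4x4, takes a point from camera to world coordinates). Camera axes: x right, y down, z forward; pixel columns grow to the right and rows downward; lengths in mm; the calibration is good to about 2 mm. A picture is of the moment at which its call begins.
- manip.sign_off(): hands the job in; it is judged then, once.
The state is a dict: "clock": time; "joints": joint angles; "qd": joint speeds; "effort": joint torques, N m; "eef_pos": TCP position; "eef_rot": TCP orientation; "wrist_force": force on the tool from outside, world axes, zero at the start; "moment": the same for the moment, N m; "finger_gap": finger opening in mm; "finger_force": force on a finger pad.
Only numpy, scipy, OpenCV 4.12 (cv2) and the standard library are available. Lean on these libraries where they do the work, as an engineer would, in place of code of your own. Each camera call takes 0.05 s, during which the arm holds its last target. There are 200 camera calls.

## Working session

There is one attempt and no reset: what is moved stays moved. The work goes in short steps, Python scripts to look and compute and a tool call to move; the robot and the scene stay as the last step left them, time stands still between calls to the robot, and variables do not carry over. Pictures are saved under pics/ and viewed, at most 10 in all, crops included, and the job is handed in when it is done.

Besides the shell and the picture viewer there is one more tool, called after "Call:" in YAML: its name, and indented under it one key for each argument. servo_tool: Moves the arm, as the interface text tells. Its arguments: {"type":"object","properties":{"motion":{"type":"array"},"newtons":{"type":"number"}},"required":["motion"]}

```bash
mkdir -p pics
cat > h.py <<'E'
import numpy as np, cv2
from cell import manip
def cam(n):
    c=manip.camera(n); return c
def pts(c):
    H,W=c["range_z"].shape; f=H/2/np.tan(np.radians(c["vfov"]/2))
    K=np.array([[f,0,c["cx"]],[0,f,c["cy"]],[0,0,1.]])
    u,v=np.meshgrid(np.arange(W),np.arange(H))
    p=np.stack([u,v],-1).reshape(-1,1,2).astype(np.float64)
    xd=(p[:,0]-[c["cx"],c["cy"]])/f
    x=xd.copy()
    for _ in range(20): x=xd/(1+c["k1"]*(x**2).sum(1,keepdims=True))
    z=c["range_z"].reshape(-1,1)
    P=np.hstack([x*z,z,np.ones_like(z)]); T=np.array(c["cam_to_world"])
    return (P@T.T)[:,:3].reshape(H,W,3)
E
python3 - <<'E'
from h import *
print(manip.read_state())
for n in("top","side"):
    c=cam(n); P=pts(c); np.savez(f"{n}.npz",P=P,f=c["frame"],z=c["range_z"]); cv2.imwrite(f"pics/{n}1.png",c["frame"][:,:,::-1]); print(n,c["vfov"],c["k1"],np.round(c["cam_to_world"],2).tolist())
E
```

```text
{'clock': 0.0, 'joints': array([-1.34358205e+00,  3.00431319e-01,  1.52161524e+00, -3.09509080e-05,
        1.32072411e+00, -6.66053512e-02]), 'qd': array([-0.00152028,  0.00019096, -0.00090515,  0.00152098,  0.0011956 ,
       -0.00040787]), 'effort': array([-4.04306365e-04, -5.31810558e+01, -3.52739882e+01,  7.07698544e-02,
        2.44465366e-02, -2.07552062e-04]), 'eef_pos': array([ 159.20813301, -526.15636098,  204.89371203]), 'eef_rot': array([-3.14041526e+00, -4.84912099e-05,  2.93827278e-01]), 'wrist_force': array([ 0.50270892, -0.13802328,  0.83931936]), 'moment': array([ 0.01330899,  0.00858877, -0.06608266]), 'finger_force': 0.0, 'finger_gap': 93.6368462949952}
top 55.50351282626945 -0.03375136229232871 [[-0.02, -1.0, 0.09, 486.31], [-1.0, 0.01, -0.04, 55.34], [0.03, -0.09, -1.0, 935.71], [0.0, 0.0, 0.0, 1.0]]
side 50.23206474592217 -0.12021033673580532 [[-0.98, -0.13, 0.15, 406.52], [-0.2, 0.55, -0.81, 882.73], [0.02, -0.83, -0.56, 711.53], [0.0, 0.0, 0.0, 1.0]]
```

View pics/top1.png

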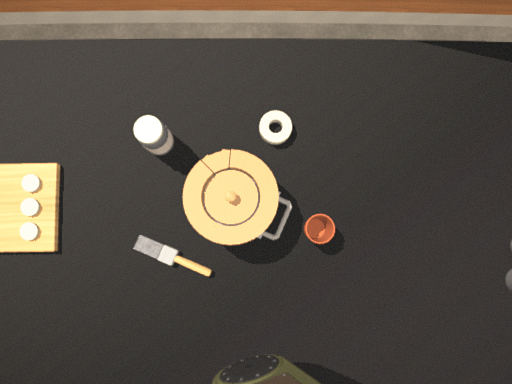

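View pics/side1.png

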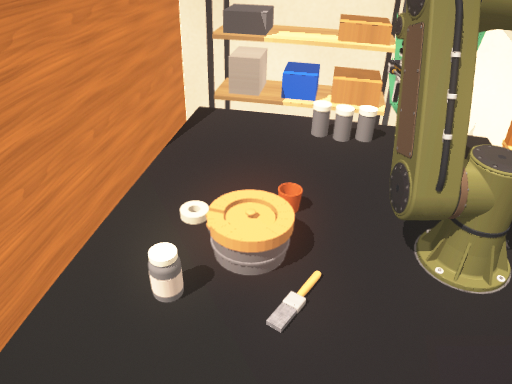

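The top view shows the tub centred near px (231,197), with its handle around (275,220). Two dark cuts at about (208,165) and (228,158) look like the notch ends. The jar is at (155,135), ring (276,128), cup (320,229) and brush (175,257).

Run:
```python
from h import *
from scipy.optimize import least_squares
D=np.load("top.npz");P=D["P"];z=D["z"]
def at(u,v): return np.round(P[v,u],1)
for n,u,v in [("tubc",231,197),("rim",262,197),("handle",287,205),("handle2",283,225),("cutA",208,165),("cutB",229,158),("notch",218,162),("jar",152,130),("ring",276,115),("cup",320,216)]: print(n,at(u,v))
sub=P[130:260,170:300]
m=(abs(sub[...,2]-120)<4)
q=sub[m][:,:2]; c=np.median(q,0); 
for _ in range(10):
    r=np.linalg.norm(q-c,axis=1); q2=q[(r<115)]
    # balanced: fit outer boundary
    a=np.arctan2(*(q2-c).T[::-1]); rr=np.linalg.norm(q2-c,axis=1)
    b=np.digitize(a,np.linspace(-np.pi,np.pi,73))
    o=np.array([q2[b==i][np.argmax(rr[b==i])] for i in np.unique(b)])
    s=least_squares(lambda p:np.linalg.norm(o-p[:2],axis=1)-p[2],[*c,107],loss="soft_l1",f_scale=1.5).x; c=s[:2]
print("center",s, "medz",np.median(sub[m][:,2]))
hm=(abs(sub[...,2]-62)<14); q=sub[hm][:,:2]; r=np.linalg.norm(q-c,axis=1); q=q[(r>110)&(r<150)]
d=q.mean(0)-c; ha=np.degrees(np.arctan2(d[1],d[0])); print("handle az",ha,len(q),q.mean(0))
# z profile along rim
A=P.reshape(-1,3);r=np.linalg.norm(A[:,:2]-c,axis=1);az=np.degrees(np.arctan2(A[:,1]-c[1],A[:,0]-c[0]))%360
for i in range(0,360,6):
    k=(r>75)&(r<98)&(abs((az-i+180)%360-180)<3)&(A[:,2]>80); print(i,np.round(np.median(A[k,2]),1),end="; ")
print()
for n in("cutA","cutB"):
    pass
for u,v in [(208,165),(203,160),(213,172),(229,153),(229,160),(228,166)]:
    d=P[v,u,:2]-c; print(u,v,np.degrees(np.arctan2(d[1],d[0]))%360,np.hypot(*d),P[v,u,2])
k=cv2.resize(D["f"][135:255,170:330,::-1],None,fx=5,fy=5,interpolation=cv2.INTER_CUBIC);cv2.imwrite("pics/crop1.png",k)
```

```text
tubc [557.8  85.7 129.5]
rim [557.7  16.6 121.5]
handle [542.6 -45.7  65.6]
handle2 [494.9 -35.   66.1]
cutA [633.3 138.  111.5]
cutB [650.2  90.4 105.2]
notch [639.8 115.2 112.4]
jar [486.3  55.3 935.7]
ring [776.4 -27.3  26.6]
cup [ 515.4 -127.    54.1]
center [560.74350839  87.47204689 106.70461821] medz 120.62872988254168
handle az -114.44214191190886 311 [508.23320299 -28.06032856]
0 119.5; 6 112.1; 12 112.7; 18 112.9; 24 112.4; 30 112.5; 36 112.3; 42 120.7; 48 121.0; 54 120.3; 60 121.0; 66 120.8; 72 121.0; 78 120.9; 84 121.2; 90 120.9; 96 120.2; 102 121.4; 108 120.5; 114 120.7; 120 120.6; 126 120.7; 132 119.9; 138 120.6; 144 121.0; 150 120.9; 156 120.4; 162 120.8; 168 120.9; 174 120.2; 180 120.8; 186 120.2; 192 120.5; 198 120.8; 204 935.7; 210 120.3; 216 120.5; 222 120.3; 228 121.0; 234 120.4; 240 121.0; 246 120.5; 252 120.5; 258 120.2; 264 120.9; 270 120.4; 276 120.7; 282 120.6; 288 120.7; 294 120.7; 300 120.6; 306 120.6; 312 120.9; 318 120.5; 324 120.9; 330 120.3; 336 120.3; 342 120.8; 348 120.7; 354 120.7; 
208 165 34.87321549278569 88.41112573879961 111.4513120052253
203 160 36.32702447387748 104.30050781376573 112.29026748282229
213 172 34.59887138425521 71.9760144701763 92.89298485939787
229 153 1.4235314223057112 99.40448196811887 113.65257682692527
229 160 2.2576245798348378 86.98480957295264 94.17300903002445
228 166 4.185553262844938 70.03495353788242 110.9487532848334
```

View pics/crop1.png

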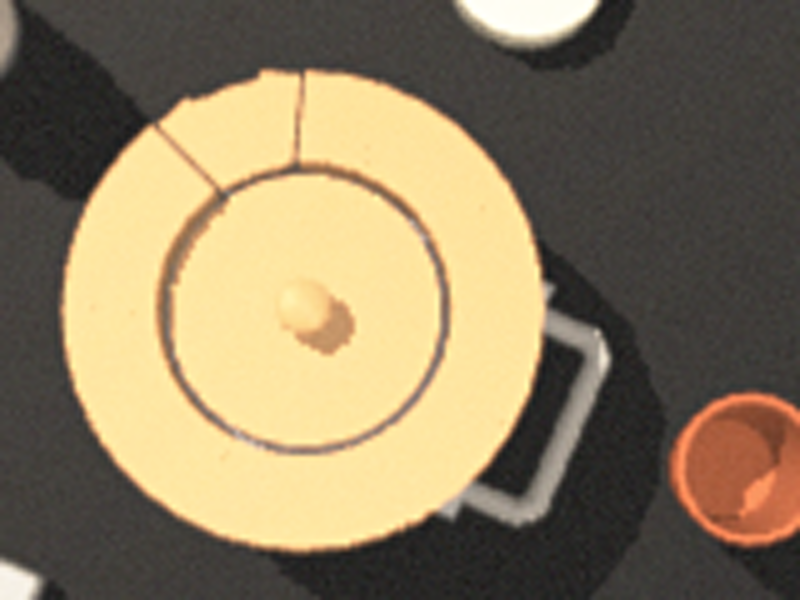

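The rim fit gives a centre of (560.7, 87.5), r = 106.7 and z ≈ 120.6, which matches the given sizes. The handle is at azimuth −114.4°. The notch spans about 2–38° (floor at 112 mm), centred on 20°, so I slide counter-clockwise about 135°. The handle_rim target is (524, 7). I close the fingers and go there.

Call:
servo_tool:
  motion:
    - [[0.36,0.53,0,0,0,0,1],[0.36,0.53,0,0,0,0,1],[0.36,0.53,0,0,0,0,1],[0.36,0.53,0,0,0,0,1],[0.36,0.53,0,0,0,0,1],[0.36,0.53,0,0,0,0,1],[0.36,0.53,0,0,0,0,1],[0.36,0.53,0,0,0,0,1],[0.36,0.53,0,0,0,0,1]]
  newtons: 20

```text
clock: 1.0
eef_pos: [339.1, -261.6, 205.3]
eef_rot: [-3.142, 0.0, 0.295]
wrist_force: [-0.1, 0.4, 0.9]
finger_gap: 25.6
finger_force: 0.0
```

Call:
servo_tool:
  motion:
    - [[0.37,0.536,0,0,0,0,1],[0.37,0.536,0,0,0,0,1],[0.37,0.536,0,0,0,0,1],[0.37,0.536,0,0,0,0,1],[0.37,0.536,0,0,0,0,1],[0.37,0.536,0,0,0,0,1],[0.37,0.536,0,0,0,0,1],[0.37,0.536,0,0,0,0,1],[0.37,0.536,0,0,0,0,1]]

```text
clock: 1.9
eef_pos: [524.2, 5.4, 204.9]
eef_rot: [-3.141, 0.001, 0.293]
wrist_force: [-0.3, 0.2, 0.1]
finger_gap: 0.5
finger_force: 0.0
```

Call:
servo_tool:
  motion:
    - [[0,0.002,-0.08,0,0,0,1],[0,0.002,-0.14,0,0,0,1],[0,0.002,-0.156,0,0,0,1],[0,0.002,-0.16,0,0,0,1],[0,0.002,-0.16,0,0,0,1]]

```text
clock: 2.4
eef_pos: [524.7, 6.8, 126.7]
eef_rot: [3.141, -0.001, 0.293]
wrist_force: [-0.1, -0.2, -0.1]
finger_gap: 0.4
finger_force: 0.0
```

Call:
servo_tool:
  motion:
    - [[0,0,-0.002,0,0,0,1],[0,0,-0.004,0,0,0,1],[0,0,-0.006,0,0,0,1],[0,0,-0.007,0,0,0,1],[0,0,-0.007,0,0,0,1]]

```text
clock: 2.9
eef_pos: [524.3, 7.6, 122.0]
eef_rot: [3.142, -0.0, 0.294]
wrist_force: [-0.0, -0.4, -0.5]
finger_gap: 0.1
finger_force: 0.0
```

Call:
servo_tool:
  motion:
    - [[0,0,-0.001,0,0,0,1],[0,0,-0.002,0,0,0,1],[0,0,-0.002,0,0,0,1]]

```text
clock: 3.2
eef_pos: [524.2, 7.6, 120.8]
eef_rot: [-3.142, 0.0, 0.294]
wrist_force: [0.7, 0.4, -0.3]
finger_gap: 0.3
finger_force: 0.0
```

Call:
servo_tool:
  motion:
    - [[0,0,-0.001,0,0,0,1],[0,0,-0.001,0,0,0,1],[0,0,-0.001,0,0,0,1]]

```text
clock: 3.5
eef_pos: [524.3, 7.6, 120.5]
eef_rot: [3.142, -0.0, 0.294]
wrist_force: [0.2, -0.1, 0.7]
finger_gap: 0.6
finger_force: 0.0
```

Call:
servo_tool:
  motion:
    - [[0,0,-0.001,0,0,0,1],[0,0,-0.001,0,0,0,1],[0,0,-0.001,0,0,0,1]]

```text
clock: 3.8
eef_pos: [524.3, 7.5, 120.3]
eef_rot: [3.141, -0.0, 0.294]
wrist_force: [-2.1, -0.2, 5.4]
finger_gap: 0.3
finger_force: 2.7
```

Contact at 5 N. Next, waypoints along the arc, as shifts from the current command.

Run:
```python
import numpy as np
c=np.array([560.7,87.5]);p0=np.array([524.3,7.4])
for a0,a1 in((-114.4,-84),(-84,-54),(-54,-24),(-24,20)):
    f=lambda a:c+88*np.array([np.cos(np.radians(a)),np.sin(np.radians(a))])
    print([[*(np.round((f(a)-f(a0))/500,3))] for a in np.linspace(a0,a1,9 if a1<0 else 12)[1:]])
```

```text
[[np.float64(0.011), np.float64(-0.004)], [np.float64(0.022), np.float64(-0.008)], [np.float64(0.033), np.float64(-0.011)], [np.float64(0.045), np.float64(-0.013)], [np.float64(0.056), np.float64(-0.015)], [np.float64(0.068), np.float64(-0.016)], [np.float64(0.079), np.float64(-0.016)], [np.float64(0.091), np.float64(-0.015)]]
[[np.float64(0.011), np.float64(0.002)], [np.float64(0.023), np.float64(0.004)], [np.float64(0.034), np.float64(0.007)], [np.float64(0.045), np.float64(0.011)], [np.float64(0.055), np.float64(0.015)], [np.float64(0.066), np.float64(0.02)], [np.float64(0.076), np.float64(0.026)], [np.float64(0.085), np.float64(0.033)]]
[[np.float64(0.009), np.float64(0.007)], [np.float64(0.018), np.float64(0.015)], [np.float64(0.026), np.float64(0.023)], [np.float64(0.033), np.float64(0.032)], [np.float64(0.04), np.float64(0.041)], [np.float64(0.047), np.float64(0.05)], [np.float64(0.052), np.float64(0.06)], [np.float64(0.057), np.float64(0.071)]]
[[np.float64(0.005), np.float64(0.011)], [np.float64(0.008), np.float64(0.023)], [np.float64(0.011), np.float64(0.035)], [np.float64(0.014), np.float64(0.047)], [np.float64(0.015), np.float64(0.059)], [np.float64(0.015), np.float64(0.072)], [np.float64(0.015), np.float64(0.084)], [np.float64(0.014), np.float64(0.096)], [np.float64(0.011), np.float64(0.108)], [np.float64(0.008), np.float64(0.12)], [np.float64(0.005), np.float64(0.132)]]
```

Call:
servo_tool:
  motion:
    - [[0.011,-0.004,0,0,0,0,1],[0.022,-0.008,0,0,0,0,1],[0.033,-0.011,0,0,0,0,1],[0.045,-0.013,0,0,0,0,1]]

```text
clock: 4.2
eef_pos: [546.8, 1.0, 120.2]
eef_rot: [-3.141, 0.001, 0.294]
wrist_force: [-6.7, -0.4, 8.6]
finger_gap: 0.2
finger_force: 4.3
```

Call:
servo_tool:
  motion:
    - [[0.011,-0.002,0,0,0,0,1],[0.023,-0.003,0,0,0,0,1],[0.034,-0.003,0,0,0,0,1],[0.046,-0.002,0,0,0,0,1]]

```text
clock: 4.6
eef_pos: [569.8, -0.1, 120.1]
eef_rot: [3.142, 0.001, 0.294]
wrist_force: [-5.6, -0.8, 7.0]
finger_gap: 0.5
finger_force: 3.8
```

Call:
servo_tool:
  motion:
    - [[0.011,0.002,0,0,0,0,1],[0.023,0.004,0,0,0,0,1],[0.034,0.007,0,0,0,0,1],[0.045,0.011,0,0,0,0,1],[0.055,0.015,0,0,0,0,1],[0.066,0.02,0,0,0,0,1],[0.076,0.026,0,0,0,0,1],[0.085,0.033,0,0,0,0,1]]

```text
clock: 5.4
eef_pos: [612.6, 16.1, 120.3]
eef_rot: [3.141, 0.0, 0.294]
wrist_force: [-2.8, -2.9, 7.1]
finger_gap: 0.6
finger_force: 3.4
```

Call:
servo_tool:
  motion:
    - [[0.009,0.007,0,0,0,0,1],[0.018,0.015,0,0,0,0,1],[0.026,0.023,0,0,0,0,1],[0.033,0.032,0,0,0,0,1],[0.04,0.041,0,0,0,0,1],[0.047,0.05,0,0,0,0,1],[0.052,0.06,0,0,0,0,1],[0.057,0.071,0,0,0,0,1]]

```text
clock: 6.2
eef_pos: [641.2, 51.7, 120.1]
eef_rot: [3.141, -0.0, 0.293]
wrist_force: [-2.0, -4.2, 6.8]
finger_gap: 0.6
finger_force: 3.1
```

Call:
servo_tool:
  motion:
    - [[0.005,0.011,0,0,0,0,1],[0.008,0.023,0,0,0,0,1],[0.011,0.035,0,0,0,0,1],[0.013,0.041,0,0,0,0,1]]

```text
clock: 6.6
eef_pos: [647.7, 72.6, 120.3]
eef_rot: [3.141, -0.001, 0.294]
wrist_force: [-1.0, -4.0, 6.0]
finger_gap: 0.2
finger_force: 2.9
```

Still on the rim at azimuth −10°. I continue into the notch area.

Call:
servo_tool:
  motion:
    - [[0.002,0.009,0,0,0,0,1],[0.002,0.018,0,0,0,0,1],[0.003,0.028,0,0,0,0,1],[0.003,0.037,0,0,0,0,1]]

```text
clock: 7.0
eef_pos: [648.8, 91.5, 119.9]
eef_rot: [-3.142, -0.0, 0.294]
wrist_force: [-0.4, -1.2, 2.4]
finger_gap: 0.4
finger_force: 1.1
```

Call:
servo_tool:
  motion:
    - [[0,0.01,0,0,0,0,1],[-0.001,0.02,0,0,0,0,1],[-0.002,0.03,0,0,0,0,1],[-0.002,0.03,0,0,0,0,1]]

```text
clock: 7.4
eef_pos: [647.5, 106.9, 119.7]
eef_rot: [-3.141, 0.0, 0.295]
wrist_force: [-0.1, 0.1, -0.2]
finger_gap: 0.7
finger_force: 0.0
```

Contact was lost as expected. I centre in the notch and then press down.

Call:
servo_tool:
  motion:
    - [[-0.004,0.011,0,0,0,0,1],[-0.008,0.021,0,0,0,0,1],[-0.008,0.021,0,0,0,0,1],[-0.008,0.021,0,0,0,0,1]]

```text
clock: 7.8
eef_pos: [643.7, 116.7, 120.0]
eef_rot: [3.142, -0.0, 0.294]
wrist_force: [0.3, -1.5, -0.7]
finger_gap: 0.4
finger_force: 0.0
```

Call:
servo_tool:
  motion:
    - [[0,0,-0.003,0,0,0,1],[0,0,-0.006,0,0,0,1],[0,0,-0.009,0,0,0,1],[0,0,-0.012,0,0,0,1],[0,0,-0.014,0,0,0,1],[0,0,-0.015,0,0,0,1],[0,0,-0.016,0,0,0,1],[0,0,-0.017,0,0,0,1]]

```text
clock: 8.6
eef_pos: [643.8, 116.6, 112.0]
eef_rot: [3.141, -0.0, 0.294]
wrist_force: [-2.5, -0.9, 4.7]
finger_gap: 0.6
finger_force: 2.6
```

The fingertip touched the tongue at 112 mm, as given. I press it slowly.

Call:
servo_tool:
  motion:
    - [[0,0,-0.001,0,0,0,1],[0,0,-0.002,0,0,0,1],[0,0,-0.003,0,0,0,1],[0,0,-0.004,0,0,0,1],[0,0,-0.005,0,0,0,1],[0,0,-0.006,0,0,0,1],[0,0,-0.007,0,0,0,1],[0,0,-0.008,0,0,0,1],[0,0,-0.009,0,0,0,1],[0,0,-0.01,0,0,0,1]]

```text
clock: 9.6
eef_pos: [643.8, 116.6, 107.0]
eef_rot: [3.142, -0.0, 0.294]
wrist_force: [-3.2, -0.9, 5.7]
finger_gap: 0.4
finger_force: 2.6
```

Call:
servo_tool:
  motion:
    - [[0,0,-0.001,0,0,0,1],[0,0,-0.002,0,0,0,1],[0,0,-0.003,0,0,0,1],[0,0,-0.004,0,0,0,1],[0,0,-0.005,0,0,0,1],[0,0,-0.006,0,0,0,1],[0,0,-0.006,0,0,0,1]]

```text
clock: 10.3
eef_pos: [643.9, 116.6, 104.2]
eef_rot: [3.141, -0.001, 0.294]
wrist_force: [-3.3, -0.7, 5.5]
finger_gap: 0.6
finger_force: 3.3
```

Call:
servo_tool:
  motion:
    - [[0,0,-0.001,0,0,0,1],[0,0,-0.002,0,0,0,1],[0,0,-0.002,0,0,0,1]]

```text
clock: 10.6
eef_pos: [644.0, 116.6, 104.0]
eef_rot: [3.141, -0.001, 0.294]
wrist_force: [-5.4, -0.6, 12.9]
finger_gap: 0.5
finger_force: 6.4
```

Call:
servo_tool:
  motion:
    - [[0,0,-0.001,0,0,0,1],[0,0,-0.002,0,0,0,1],[0,0,-0.002,0,0,0,1]]

```text
clock: 10.9
eef_pos: [644.1, 116.6, 103.9]
eef_rot: [3.141, -0.002, 0.294]
wrist_force: [-8.9, -1.2, 18.1]
finger_gap: 0.6
finger_force: 9.5
```

Hard stop at 104 mm. I lift off vertically and retreat toward −y, high.

Call:
servo_tool:
  motion:
    - [[0,0,0.006,0,0,0,1],[0,0,0.03,0,0,0,1],[0,0,0.1,0,0,0,1],[0,0,0.2,0,0,0,1],[0,0,0.26,0,0,0,1],[0,0,0.26,0,0,0,1]]

```text
clock: 11.5
eef_pos: [645.1, 116.8, 237.3]
eef_rot: [3.14, -0.008, 0.294]
wrist_force: [0.4, -0.6, 1.1]
finger_gap: 0.2
finger_force: 0.0
```

Call:
servo_tool:
  motion:
    - [[-0.4,-0.7,0,0,0,0,1],[-0.4,-0.7,0,0,0,0,1],[-0.4,-0.7,0,0,0,0,1],[-0.4,-0.7,0,0,0,0,1],[-0.4,-0.7,0,0,0,0,1],[-0.4,-0.7,0,0,0,0,1],[-0.4,-0.7,0,0,0,0,1],[-0.4,-0.7,0,0,0,0,1],[-0.4,-0.7,0,0,0,0,1],[-0.4,-0.7,0,0,0,0,1]]

```text
clock: 12.5
eef_pos: [443.2, -234.1, 231.1]
eef_rot: [-3.141, 0.0, 0.291]
wrist_force: [0.8, 0.9, 0.4]
finger_gap: 0.3
finger_force: 0.0
```

Run:
```python
from h import *
c=cam("top");P=pts(c);A=P.reshape(-1,3);d=A[:,:2]-[560.7,87.5];r=np.hypot(*d.T);az=np.degrees(np.arctan2(d[:,1],d[:,0]))
for n,k in(("lid",(r>25)&(r<55)),("rim",(r>75)&(r<100)&(abs(az)>60)),("tongue",(r>75)&(r<98)&(abs(az-20)<12))): k&=(A[:,2]>80)&(A[:,2]<140); print(n,np.median(A[k,2]),k.sum())
cv2.imwrite("pics/end.png",c["frame"][:,:,::-1])
s=manip.read_state();print(s["clock"],s["eef_pos"],s["wrist_force"],abs(s["qd"]).max())
```

```text
lid 122.77953729963468 1506
rim 120.73200421979999 1832
tongue 104.9103289538632 156
12.55 [ 443.77537737 -233.17937488  231.09802779] [ 0.14625699  0.86697512 -0.091945  ] 0.03383339157331366
```

View pics/end.png

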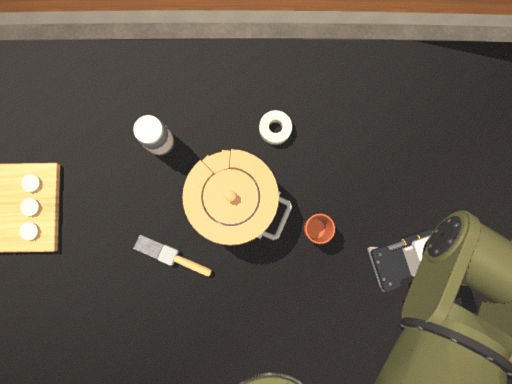

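The lid face is now 2 mm above the rim and the tongue is fully down at about 104–105 mm. The jar, ring, cup and brush sit at the same pixels as before. The arm is clear at about px (400,265).

Call:
servo_tool:
  motion:
    - [[0,0,0,0,0,0,1],[0,0,0,0,0,0,1]]

```text
clock: 12.75
eef_pos: [444.3, -232.4, 231.3]
eef_rot: [-3.141, 0.0, 0.296]
wrist_force: [0.3, 0.2, 0.1]
finger_gap: 0.5
finger_force: 0.0
```

```bash
python3 -c "
from cell import manip
print(manip.sign_off())"
```

```text
the job is handed in; nothing more can be done
None
```

The tub is open: I felt along the rim from above the handle to the notch and pressed the tongue fully down. The lid stands 2 mm above the rim, the jar, cup, ring and brush have not moved, the arm is clear, and the job was handed in at about 13 s.

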